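# Open the dry cabinet and hold its door wide

### The job

I have a batch of specimens ready for the little dry cabinet: please open it and hold the door wide for me. Squeeze the blue main catch first so that the door springs ajar against the orange safety catch, then squeeze the orange one so that the door springs free. Take the bar handle, swing the door past the click of its stay and finish while still holding it wide open, about square to the cabinet front or wider (it swings back if you let go), leaving the other things on the worktop where they are.

Things in the scene. Friction and masses are not known exactly. Their poses are not given: they have to be found in the camera images.
- cabinet: clear-walled dry cabinet, white base, posts and roof, fixed: 170 deep (x) x 220 wide (y) x 180 mm high to the roof. Origin: centre of its underside, on the worktop; its -x points out of the front, where the door is, +y to the left seen from the robot. Highest parts: the catches on the roof's front edge (232 mm). A chest of drawers 370 mm high (front at x = 0.62) stands 60 mm or more to its left
- door (a joint): door angle, rad: 0 shut, 1.9 end stop. Pane in a white frame 206 x 164 x 10 mm; opens counter-clockwise seen from above. Blue main catch squeezed: pops to 0.08, onto the orange safety catch; that squeezed: pops to about 0.27 and rests. Closing spring 0.3 N m/rad; a ball stay adds a 0.7 N m hump from 0.35 to 1.1. Let go beyond it, the door falls back to about 1.0; wide, the handle pulls 3 N
- main_catch (a point): centre between the two ribbed blue finger pads of the main catch, near the free (left) end of the door, 221 mm up. Pads side by side along the cabinet's y, 47 mm over the outsides (52 at the splayed top), 18 mm deep (x), 209 to 232 mm up; squeeze them together along y from above to the stop (about 30 mm over the outsides). 24 mm wide steel bracket under them, up to 204 mm. Axes: the cabinet's
- safety_catch (a point): the same point of the orange safety catch, of the same form and size, 90 mm to the right (-y) of the main one and 5 mm farther forward. Squeezed while the main catch still holds, it does nothing and springs back
- main_left (a joint): left (+y) lever of the blue main catch, rad: 0 at rest, about 0.26 when its jaw clears the door's striker, 0.42 fully squeezed; sprung, pivoted 21 mm below the middle of its pad; about 3 N at the pad to start it, 8 N to the stop. The two levers of a catch move independently; both must open
- main_right (a joint): right (-y) lever of the main catch, as main_left
- safety_left (a joint): left (+y) lever of the orange safety catch, as main_left
- safety_right (a joint): right (-y) lever of the safety catch, as main_left
- hinge_axis (a point): point on the door's vertical hinge axis at the right-hand (-y) end of the front, at the height of the handle's grip point (183 mm); axes: the cabinet's. The grip point moves about it on a circle of 169 mm radius
- bar_grip (a point): grip point on the handle: vertical steel bar, 12 mm diameter, 80 to 192 mm up, its axis 40 mm off the door's outer face near the free edge; upper standoff at 145 mm. Point on the axis, 183 mm up, 9 mm below the free top end. Turns with the door: -x away from the outer face, +y from hinge to free edge; from hinge_axis it lies 37 mm along its -x and 165 mm along its +y
- notebook: purple wire-bound notebook, 210 x 152 x 14 mm, lying left of the cabinet; bystander. Origin under its centre
- box_pale: small clear specimen box with a pale stone, 33 x 31 x 36 mm; bystander. Origin under its centre
- box_grey: small clear specimen box with a grey stone, 34 x 33 x 37 mm; bystander. Origin under its centre
- box_brown: small clear specimen box with a pinkish stone, 27 x 28 x 34 mm; bystander. Origin under its centre
- dish: round clear dish of grains, 60 mm across, 13 mm high; bystander. Origin under its centre
- slides: wooden box of thin sections with a lid, 104 x 155 x 55 mm; bystander. Origin under its centre
- tape: roll of tan tape lying flat, 98 mm across, 48 mm high; bystander. Origin under its centre

How it is judged:
By the outcome, as a careful person would: the job done as asked, in the order asked, and still so for the second after the job is handed in, while the arm keeps its last pose, push and grip.
It also fails if it takes over 61 s, if anything falls off the work surface, if the arm or the gripper's body presses on something with over 40 N, if the wrist force passes 120 N, or if a joint passes its speed limit or range.

### The arm

A 6-joint arm with a two-finger parallel gripper is mounted at the origin on a cart in front of the work surface, level with it; the furniture and walls round the work are solid. World frame = base frame: x ahead of the robot, y to its left, z up, the work surface at z = 0. Lengths are in m, angles in rad, forces in N, time in s.
With the tool pointing down it reaches from about 0.275 to 0.825 m from the base axis. Payload 4.9 kg.
Tool frame: the origin (TCP) lies midway between the tips of the shut fingers; the grasp point (between the pads) lies 19 mm behind it; z points along the fingers, x is the direction in which the jaws open and shut, and the axes are right-handed (so a half turn about z gives the same grasp; the last joint's range is limited). The gripper opens to 85 mm and grips with 20 to 120 N. Pads are 22 mm wide; open, the fingers measure 114 mm over their backs; the gripper's body (76 mm by 85 mm) begins 54 mm behind the grasp point. The pads swing forward as they close: fully open they stand 13 mm farther back than shut.
Start: joints at [-1.467, 0.326, -0.193, 1.052, 0, 1.437], TCP at [0.13, -0.535, 0.231] pointing down, gripper open.
Joint ranges: [-2.65, 2.65], [-0.97, 1.79], [-1.3, 1.35], [-1.93, 2.1], [-1.47, 1.37], [-3.14, 3.14]. Speed limits (rad/s): [2.57, 2.57, 3.14, 3.14, 3.14, 3.14].

### API

Orientations are given as a unit quaternion [x, y, z, w].
In Python, from plant import monitor, eyes, job_done gives the robot as it stands.
- The arm moves only by the tool send_rows, never from a script. Its argument "commands" is a list of rows, each an object with "linear": the shift along the tool's x, y, z in cm, a list of three; "angular": the turn, a rotation vector about the tool's x, y, z in degrees, a list of three; "claw": the gripper's target within -1 to 1 (shut at 1, half-way at 0, fully open at -1). In form: [{"linear": [dx, dy, dz], "angular": [wx, wy, wz], "claw": claw}, ...]. A call has 1 to 10 rows; each row is the pose to reach, as a shift and turn from the pose commanded when the call began, along the tool's axes at that moment; what a row does not reach only later rows make up. A row lasts 1/10 s, in which the tool goes at most 50 mm and 8.59 degrees, less where a joint would pass 70% of its speed; a pose out of reach is approached as far as the arm can. A call with a gripper value outside its range is refused whole. The fingers move at their own pace and stop on an object; "newtons" is the grip in N (left out, the last holds). Time passes only in rows, so rows that repeat a pose let the fingers close. It gives the time, the measured TCP pose, the force and the opening at its end, in the units of the state.
- monitor.read_state(): the state, without advancing time (a new reading comes with each control period).
- eyes.grab_frame(name): name is "scene" or "top" or "wrist"; returns (picture, depth): 480x640x3 uint8, red, green, blue; 480x640 float32, m along the optical axis (not along the pixel's ray), 0 where there is no reading.
- eyes.calibration(name): a dict with "K" (3x3 intrinsics, pixels), "R" (3x3) and "t" (3): a world point X has camera coordinates R X + t. Camera axes: x right, y down, z forward; pixel columns grow to the right and rows downward; lengths in m; the calibration is good to about 2 mm. A picture is of the moment at which its call begins: read the wrist's pose just before it. calibration takes no time and is no camera call; for the wrist camera it gives the pose at the moment of the call.
- job_done(): hands the job in, once; it reports no verdict.
The state is a dict: "clock": time; "q": joint angles; "qvel": joint speeds; "tau": joint torques, N m; "position": TCP position; "tool_rot": TCP orientation; "force": force on the tool from outside, world axes, zero at the start; "torque": the same for the moment, N m; "width": finger opening in m.
Only numpy, scipy, OpenCV 4.12 (cv2) and the standard library are available. Lean on these libraries where they do the work, as an engineer would, in place of code of your own. Each camera call takes 0.05 s, during which the arm holds its last target. There are 200 camera calls.

## Working session

There is one attempt and no reset: what is moved stays moved. The work goes in short steps, Python scripts to look and compute and a tool call to move; the robot and the scene stay as the last step left them, time stands still between calls to the robot, and variables do not carry over. Pictures are saved under pics/ and viewed, about 8 in all and at most 12, crops included, and the job is handed in when it is done.

Besides the shell and the picture viewer there is one more tool, called after "Emit:" by a JSON object that holds its "method" and its "body", one argument or row to a line. send_rows: Moves the arm, as the interface text tells. Its arguments: {"type":"object","properties":{"commands":{"type":"array","items":{"type":"object","properties":{"linear":{"type":"array","items":{"type":"number"}},"angular":{"type":"array","items":{"type":"number"}},"claw":{"type":"number"}}}},"newtons":{"type":"number"}},"required":["commands"]}

```bash
mkdir -p pics; ls
cat > h.py <<'E'
import numpy as np, cv2
from plant import monitor, eyes, job_done
from scipy.spatial.transform import Rotation as Ro
def world(name,d,u,v,cal=None):
    c=cal or eyes.calibration(name);K,R,t=map(np.array,(c["K"],c["R"],c["t"]))
    p=np.stack([(u-K[0,2])/K[0,0]*d,(v-K[1,2])/K[1,1]*d,d],-1)
    return (p-t)@R
def cloud(name):
    im,d=eyes.grab_frame(name)
    v,u=np.mgrid[:480,:640]
    return im,d,world(name,d,u,v)
E
python3 - <<'E'
from h import *
s=monitor.read_state();print(s)
for n in ("scene","top"):
    im,d,P=cloud(n);cv2.imwrite(f"pics/{n}0.png",im[:,:,::-1]);np.savez(f"{n}0.npz",im=im,d=d,P=P)
    c=eyes.calibration(n);print(n,-np.array(c["R"]).T@c["t"],(d==0).mean())
    hsv=cv2.cvtColor(im,cv2.COLOR_RGB2HSV)
    for nm,lo,hi in (("blue",(100,130,50),(125,255,255)),("orange",(5,170,100),(18,255,255))):
        m=cv2.inRange(hsv,lo,hi);k,l,st,ce=cv2.connectedComponentsWithStats(m)
        for i in range(1,k):
            if st[i,4]>15:
                q=P[(l==i)&(d>0)];print(nm,ce[i].round(1),st[i],np.median(q,0).round(4) if len(q) else None,q.min(0).round(3),q.max(0).round(3))
E
```

```text
pics
{'clock': 0.0, 'q': array([-1.46720346e+00,  3.26921355e-01, -1.93613370e-01,  1.05200950e+00,
        5.86814167e-06,  1.43662693e+00]), 'qvel': array([ 0.00329346,  0.00219323,  0.00046949,  0.0006545 , -0.00021457,
       -0.00074203]), 'tau': array([ 1.09162458e-03, -4.43400192e+01,  2.62438774e+01,  1.54629088e-02,
        8.67583458e-05, -7.40237226e-06]), 'position': array([ 0.12950726, -0.53391774,  0.23050292]), 'tool_rot': array([ 7.85979481e-01, -6.18251964e-01, -6.06349476e-04, -6.29393196e-04]), 'force': array([-0.54468774,  0.01055861,  0.24289253]), 'torque': array([-0.00387852, -0.01710669,  0.02392584]), 'width': 0.08552497456725526}
scene [-0.09095336  1.13656195  0.72967516] 0.00390625
blue [344.  186.5] [342 183   5   8  32] [ 0.5822 -0.0691  0.2222] [ 0.575 -0.124  0.19 ] [ 0.605 -0.065  0.231]
blue [335.  190.5] [333 188   5   7  19] [ 0.5863 -0.0282  0.2239] [ 0.58  -0.031  0.212] [ 0.592 -0.024  0.229]
blue [331.7 361.7] [324 355  17  14  91] [0.3627 0.3584 0.0147] [0.341 0.344 0.01 ] [0.383 0.368 0.019]
orange [363.3 177.6] [361 174   6   8  35] [ 0.5706
[... 4339 characters left out ...]
0.317 0.315] [0.605 0.427 0.35 ]
orange [245.7 232.4] [179 225 148  15 986] [0.6154 0.31   0.1738] [0.576 0.086 0.024] [0.623 0.507 0.343]
orange [176.5 228. ] [170 226  16   9  35] [0.6041 0.4814 0.3298] [0.603 0.45  0.149] [0.616 0.519 0.344]
orange [414.  240.7] [413 238   4   6  17] [ 0.5698 -0.1592  0.2239] [ 0.565 -0.165  0.216] [ 0.58  -0.157  0.233]
orange [202.9 265.6] [ 176  247   56   38 1315] [0.5277 0.4736 0.0541] [0.474 0.384 0.001] [0.588 0.559 0.065]
orange [534.2 421.3] [527 418  15   8  27] [-0.0853 -0.7856 -0.5368] [-0.138 -0.862 -0.751] [-0.072 -0.746 -0.517]
orange [546.3 425.5] [528 421  45  16 155] [-0.0468 -0.7169 -0.295 ] [-0.147 -1.043 -0.765] [ 0.104 -0.469  0.348]
```

Run:
```python
from h import *
a=cv2.imread("pics/scene0.png");b=cv2.imread("pics/top0.png")
A=cv2.resize(a[130:430,250:520],None,fx=1.5,fy=1.5);B=cv2.resize(b[170:370,290:490],(400,400))
w=np.zeros((450,810,3),np.uint8);w[:,:405]=A;w[:400,410:]=B
cv2.imwrite("pics/c1.png",w[:,:800])
```

```text
(no output)
```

View pics/c1.png

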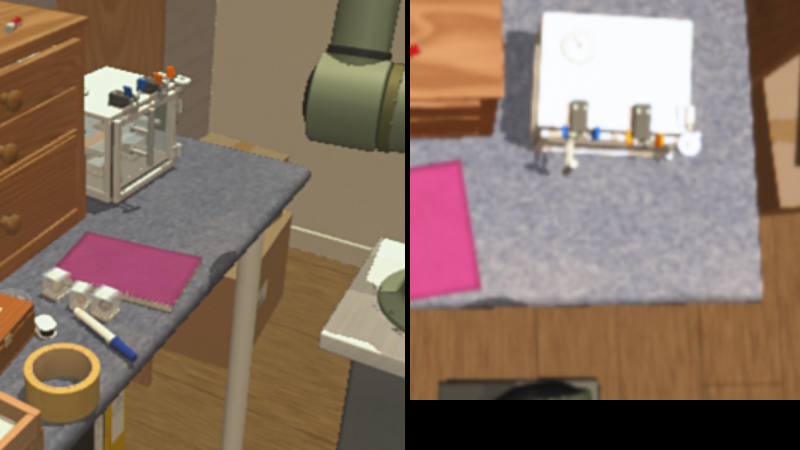

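View pics/top0.png

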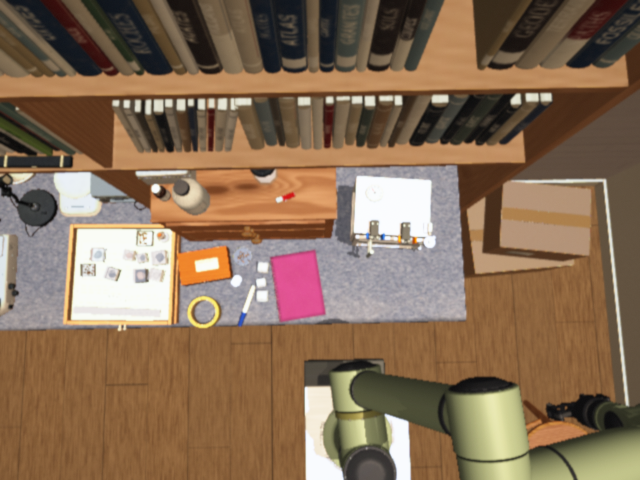

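Run:
```python
from h import *
z=np.load("top0.npz");P=z["P"];d=z["d"];im=z["im"]
v,u=np.mgrid[:480,:640]
m=(abs(P[...,2]-.18)<.012)&(d>0)&(u>330)&(u<450)&(im.min(2)>150)
k,l,st,ce=cv2.connectedComponentsWithStats(m.astype(np.uint8));i=1+st[1:,4].argmax();print(st[i])
Q=P[l==i];r=cv2.minAreaRect((Q[:,:2]*1000).astype(np.float32));print(r,cv2.boxPoints(r).round(0).tolist(),np.median(Q[:,2]))
# scene view pads
z=np.load("scene0.npz");P=z["P"];im=z["im"]
hsv=cv2.cvtColor(im,cv2.COLOR_RGB2HSV)
box=(P[...,2]>.205)&(P[...,2]<.236)&(P[...,0]>.54)&(P[...,0]<.62)&(P[...,1]<0)&(P[...,1]>-.2)
for n,lo,hi in (("b",95,130),("o",3,22)):
    mm=box&(hsv[...,0]>=lo)&(hsv[...,0]<=hi)&(hsv[...,1]>90)
    k,l,st,ce=cv2.connectedComponentsWithStats(mm.astype(np.uint8))
    for i in range(1,k):
        if st[i,4]>8:
            q=P[l==i];print(n,st[i,4],q.mean(0).round(4),np.percentile(q,5,axis=0).round(4),np.percentile(q,95,axis=0).round(4))
c=eyes.calibration("wrist");s=monitor.read_state()
R=np.array(c["R"]);C=-R.T@c["t"];T=Ro.from_quat(s["tool_rot"]).as_matrix()
print("cam in tool",T.T@(C-s["position"]),"\ncam axes in tool\n",(T.T@R.T).round(3),"K",c["K"]);print(T.round(3))
```

```text
[ 354  177   81   71 4164]
((666.16162109375, -115.23208618164062), (235.1909637451172, 200.61004638671875), 84.60569763183594) [[555.0, -223.0], [755.0, -242.0], [777.0, -8.0], [577.0, 11.0]] 0.17981105549110196
b 37 [ 0.5827 -0.071   0.2229] [ 0.5756 -0.0753  0.2141] [ 0.5886 -0.0651  0.2313]
b 28 [ 0.5861 -0.0278  0.2213] [ 0.5806 -0.0313  0.2131] [ 0.5923 -0.0235  0.2292]
o 43 [ 0.572  -0.1591  0.2226] [ 0.5637 -0.1635  0.2131] [ 0.5803 -0.1527  0.2324]
o 44 [ 0.5756 -0.1181  0.2218] [ 0.5675 -0.1263  0.2078] [ 0.5848 -0.113   0.232 ]
cam in tool [ 0.00097691 -0.0744464  -0.14204036] 
cam axes in tool
 [[ 1.     0.001  0.001]
 [-0.001  0.956  0.294]
 [-0.001 -0.294  0.956]] K [[346.72779911   0.         317.33203222]
 [  0.         346.72779911 240.81867027]
 [  0.           0.           1.        ]]
[[ 0.236 -0.972 -0.   ]
 [-0.972 -0.236  0.002]
 [-0.002 -0.    -1.   ]]
```

Cabinet found: yaw about -4 to -5°, blue catch about (0.584, -0.049), orange about (0.574, -0.139), both at 0.222 height as expected. Next I move the tool above them for a wrist view.

Emit:
{"method": "send_rows", "body": {
  "commands": [
    {"linear": [-2,-3,-3],"angular": [0,0,-8],"claw": -1},
    {"linear": [-4,-7,-6],"angular": [0,0,-16],"claw": -1},
    {"linear": [-6,-10,-9],"angular": [0,0,-24],"claw": -1},
    {"linear": [-8,-13,-12],"angular": [0,0,-32],"claw": -1},
    {"linear": [-10,-17,-12],"angular": [0,0,-40],"claw": -1},
    {"linear": [-13,-21,-12],"angular": [0,0,-48],"claw": -1},
    {"linear": [-16,-26,-12],"angular": [0,0,-56],"claw": -1},
    {"linear": [-18,-30,-12],"angular": [0,0,-64],"claw": -1},
    {"linear": [-20,-33,-12],"angular": [0,0,-72],"claw": -1},
    {"linear": [-22,-36,-12],"angular": [0,0,-80],"claw": -1}
  ]
}}

```text
clock: 1.1
position: [0.4287, -0.234, 0.351]
tool_rot: [0.999, 0.035, -0.0, -0.0]
force: [0.2, -0.8, 0.4]
width: 0.0853
```

Emit:
{"method": "send_rows", "body": {
  "commands": [
    {"linear": [2,-2,0],"angular": [0,0,-8],"claw": -1},
    {"linear": [4,-4,0],"angular": [0,0,-16],"claw": -1},
    {"linear": [6,-6,0],"angular": [0,0,-24],"claw": -1},
    {"linear": [9,-8,0],"angular": [0,0,-32],"claw": -1},
    {"linear": [12,-10,0],"angular": [0,0,-40],"claw": -1},
    {"linear": [14,-12,0],"angular": [0,0,-48],"claw": -1},
    {"linear": [15,-13.4,0],"angular": [0,0,-56],"claw": -1},
    {"linear": [15,-13.4,0],"angular": [0,0,-64],"claw": -1},
    {"linear": [15,-13.4,0],"angular": [0,0,-73],"claw": -1},
    {"linear": [15,-13.4,0],"angular": [0,0,-81],"claw": -1}
  ]
}}

```text
clock: 2.1
position: [0.5687, -0.0923, 0.3506]
tool_rot: [0.737, 0.676, -0.0, -0.001]
force: [0.3, -0.0, 0.1]
width: 0.0856
```

```bash
cat > w.py <<'E'
from h import *
import sys
tag=sys.argv[1]
s=monitor.read_state();cal=eyes.calibration("wrist");im,d=eyes.grab_frame("wrist")
v,u=np.mgrid[:480,:640];P=world("wrist",d,u,v,cal)
cv2.imwrite(f"pics/w{tag}.png",im[:,:,::-1]);np.savez(f"w{tag}.npz",im=im,d=d,P=P)
r=Ro.from_quat(s["tool_rot"]).as_matrix();print("clock",s["clock"],"pos",s["position"].round(4),"psi",np.degrees(np.arctan2(r[1,0],r[0,0])).round(2),"tz",r[:,2].round(3),"q",s["q"].round(2),"F",s["force"].round(1))
hsv=cv2.cvtColor(im,cv2.COLOR_RGB2HSV)
for n,lo,hi in (("b",95,130),("o",3,22)):
    mm=(hsv[...,0]>=lo)&(hsv[...,0]<=hi)&(hsv[...,1]>90)&(P[...,2]>.19)&(P[...,2]<.245)&(d>0)
    k,l,st,ce=cv2.connectedComponentsWithStats(mm.astype(np.uint8))
    for i in range(1,k):
        if st[i,4]>25:
            q=P[l==i];print(n,st[i],q.mean(0).round(4),np.percentile(q,3,axis=0).round(4),np.percentile(q,97,axis=0).round(4))
            q=q[q[:,2]>.227]
            if len(q): print("   top",len(q),q.mean(0).round(4))
E
python3 w.py 1
```

```text
clock 2.1 pos [ 0.5687 -0.0923  0.3506] psi 85.01 tz [-0.001  0.    -1.   ] q [-0.29  0.33  0.12  1.36 -0.   -0.2 ] F [ 0.3 -0.   0.1]
b [338 236  11  27 221] [ 0.5835 -0.0741  0.2267] [ 0.5765 -0.0783  0.2152] [ 0.5922 -0.0691  0.2311]
   top 153 [ 0.5845 -0.0753  0.2293]
b [387 236  18  26 335] [ 0.5879 -0.0312  0.2239] [ 0.5803 -0.0352  0.2125] [ 0.5961 -0.026   0.2308]
   top 149 [ 0.5884 -0.0289  0.2293]
o [226 231  18  27 365] [ 0.5725 -0.1615  0.2237] [ 0.5648 -0.1669  0.2122] [ 0.5809 -0.1576  0.2306]
   top 158 [ 0.5731 -0.164   0.2293]
o [281 230  12  27 241] [ 0.5753 -0.119   0.2256] [ 0.5678 -0.1244  0.2132] [ 0.584  -0.1147  0.2309]
   top 156 [ 0.5764 -0.1175  0.2293]
o [ 486  246  154  126 6526] [0.6359 0.0945 0.2184] [0.6153 0.0647 0.1919] [0.697  0.1726 0.2434]
   top 2270 [0.6353 0.0895 0.2362]
o [  5 389  28  26  84] [ 0.7047 -0.3818  0.2331] [ 0.7038 -0.3838  0.2162] [ 0.7054 -0.3789  0.2441]
   top 63 [ 0.7047 -0.3815  0.2371]
o [489 437  23  43 557] [0.8123 0.0655 0.2335] [0.778  0.0649 0.2172] [0.8497 0.0662 0.2445]
   top 436 [0.8053 0.0655 0.2368]
o [ 87 458  21  22 245] [ 0.8311 -0.3628  0.1982] [ 0.8203 -0.3637  0.1903] [ 0.8484 -0.3617  0.21  ]
```

View pics/w1.png

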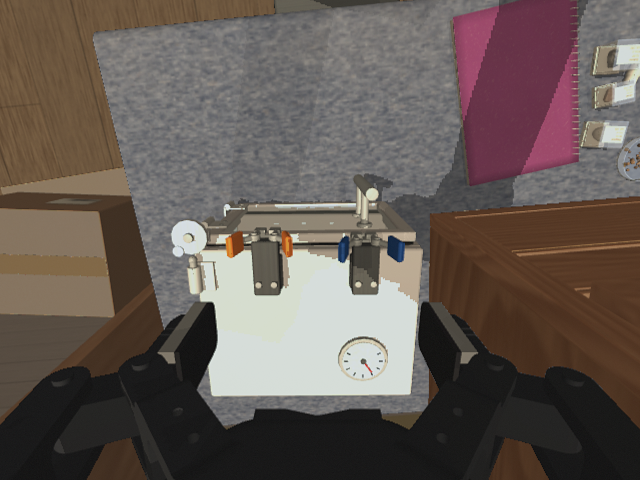

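Wrist view: blue pads at px (343,249),(396,249), orange at (235,244),(287,243), bar top near (372,194). Blue centre is (0.5865, -0.0521), orange (0.5748, -0.1407): spacing and heights agree with what's given. Next: descend on blue.

Emit:
{"method": "send_rows", "body": {
  "commands": [
    {"linear": [2.2,0.7,0],"angular": [0,0,-0.5],"claw": -0.6},
    {"linear": [4.2,1.4,1],"angular": [0,0,-0.5],"claw": -0.6},
    {"linear": [4.2,1.4,4],"angular": [0,0,-0.5],"claw": -0.6},
    {"linear": [4.2,1.4,7],"angular": [0,0,-0.5],"claw": -0.6},
    {"linear": [4.2,1.4,9.5],"angular": [0,0,-0.5],"claw": -0.6},
    {"linear": [4.2,1.4,9.5],"angular": [0,0,-0.5],"claw": -0.6}
  ],
  "newtons": 30
}}

```text
clock: 2.75
position: [0.5842, -0.0516, 0.2523]
tool_rot: [0.737, 0.676, -0.002, -0.003]
force: [-1.1, 0.4, 1.0]
width: 0.0683
```

```bash
python3 w.py 2
```

```text
clock 2.75 pos [ 0.5842 -0.0516  0.2523] psi 85.01 tz [-0.007  0.002 -1.   ] q [-0.21  0.39 -0.05  1.14  0.   -0.13] F [-1.1  0.4  1. ]
b [269 265  22  42 682] [ 0.5838 -0.0728  0.2248] [ 0.5767 -0.0778  0.2134] [ 0.5923 -0.0685  0.2307]
   top 354 [ 0.5845 -0.0749  0.2293]
b [349 264  22  43 691] [ 0.5873 -0.0307  0.2244] [ 0.58   -0.035   0.2126] [ 0.596  -0.0259  0.2307]
   top 338 [ 0.5882 -0.0287  0.2293]
o [  94  257   41   43 1192] [ 0.5727 -0.1608  0.2226] [ 0.5649 -0.1661  0.2114] [ 0.5813 -0.1574  0.2306]
   top 392 [ 0.5728 -0.1633  0.2293]
o [185 256  17  45 593] [ 0.5758 -0.1181  0.2243] [ 0.5679 -0.1314  0.2027] [ 0.5892 -0.1146  0.2307]
   top 365 [ 0.5764 -0.1169  0.2294]
o [ 498  283  142   92 8086] [0.621  0.0865 0.2171] [0.6152 0.0647 0.1917] [0.6465 0.1329 0.2434]
   top 2593 [0.6193 0.0811 0.236 ]
o [490 434  35  46 812] [0.7427 0.0654 0.2046] [0.7279 0.0648 0.1908] [0.7667 0.0659 0.224 ]
   top 5 [0.7275 0.0655 0.2278]
```

View pics/w2.png

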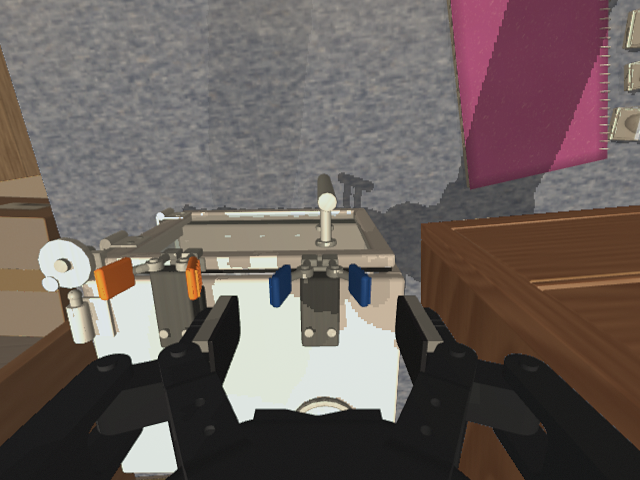

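Blue pads at px (281,285),(360,285), centred between the fingers (228 and 405). Descend and squeeze.

Emit:
{"method": "send_rows", "body": {
  "commands": [
    {"linear": [0,0.1,1.7],"angular": [0,0,0],"claw": -0.6},
    {"linear": [0,0.1,3.4],"angular": [0,0,0],"claw": -0.6},
    {"linear": [0,0.1,5],"angular": [0,0,0],"claw": -0.6},
    {"linear": [0,0.1,5],"angular": [0,0,0],"claw": -0.6},
    {"linear": [0,0.1,5],"angular": [0,0,0],"claw": 0},
    {"linear": [0,0.1,5],"angular": [0,0,0],"claw": 0.4},
    {"linear": [0,0.1,5],"angular": [0,0,0],"claw": 0.4},
    {"linear": [0,0.1,5],"angular": [0,0,0],"claw": 0.4},
    {"linear": [0,0.1,5],"angular": [0,0,0],"claw": 0.4},
    {"linear": [0,0.1,5],"angular": [0,0,0],"claw": 0.4}
  ],
  "newtons": 35
}}

```text
clock: 3.8
position: [0.5899, -0.051, 0.2106]
tool_rot: [0.736, 0.677, 0.003, 0.002]
force: [-1.4, 5.3, 12.4]
width: 0.0291
```

```bash
python3 w.py 3
```

```text
clock 3.8 pos [ 0.5899 -0.051   0.2106] psi 85.18 tz [ 0.007  0.002 -1.   ] q [-0.21  0.41 -0.12  1.03  0.   -0.13] F [-1.4  5.3 12.4]
b [337 287  17  60 834] [ 0.5852 -0.0405  0.2299] [ 0.5791 -0.0438  0.2165] [ 0.5951 -0.0371  0.2341]
   top 650 [ 0.5863 -0.041   0.2323]
b [281 288  18  60 852] [ 0.5835 -0.0627  0.2298] [ 0.5773 -0.0663  0.2169] [ 0.5936 -0.0597  0.234 ]
   top 651 [ 0.5848 -0.0623  0.2323]
o [ 142  275   27   59 1172] [ 0.5758 -0.1179  0.2237] [ 0.5679 -0.1311  0.2035] [ 0.5898 -0.1146  0.2308]
   top 624 [ 0.5763 -0.1168  0.2293]
o [  23  276   61   58 2264] [ 0.5727 -0.1606  0.2223] [ 0.5649 -0.1651  0.2116] [ 0.5813 -0.1573  0.2305]
   top 688 [ 0.5729 -0.1629  0.2292]
o [  534   310   106   143 10997] [0.628  0.0706 0.2173] [0.6152 0.0645 0.1917] [0.655  0.0991 0.2432]
   top 3496 [0.6285 0.0665 0.2358]
```

View pics/w3.png

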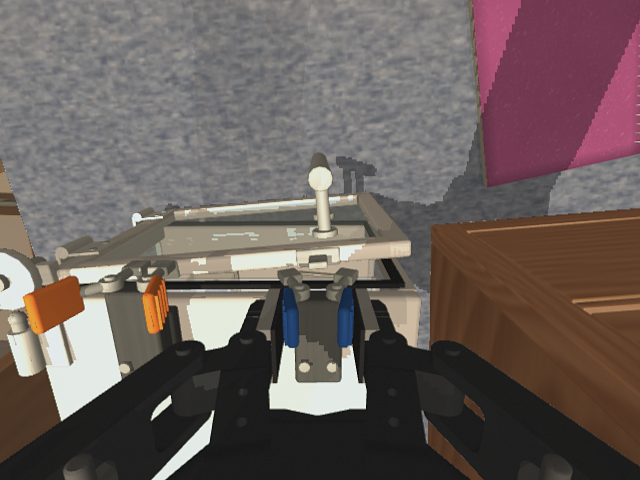

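The door has popped ajar: a gap shows at px row ~285 and the bar moved outward, with the blue levers fully squeezed. Release, lift and shift to orange.

Emit:
{"method": "send_rows", "body": {
  "commands": [
    {"linear": [0,0,0],"angular": [0,0,0],"claw": -0.2},
    {"linear": [0,0,0],"angular": [0,0,0],"claw": -0.6},
    {"linear": [0,0,-0.5],"angular": [0,0,0],"claw": -0.6},
    {"linear": [0,0,-3],"angular": [0,0,0],"claw": -0.6},
    {"linear": [0,0,-6],"angular": [0,0,0],"claw": -0.6},
    {"linear": [-3,-0.2,-6.5],"angular": [0,0,0],"claw": -0.6},
    {"linear": [-6,-0.4,-6.5],"angular": [0,0,0],"claw": -0.6},
    {"linear": [-8.9,-0.5,-6],"angular": [0,0,0],"claw": -0.6},
    {"linear": [-8.9,-0.5,-5],"angular": [0,0,0],"claw": -0.6},
    {"linear": [-8.9,-0.5,-5],"angular": [0,0,0],"claw": -0.6}
  ]
}}

```text
clock: 4.85
position: [0.5742, -0.141, 0.2551]
tool_rot: [0.737, 0.676, -0.001, -0.001]
force: [-0.6, -0.0, -0.9]
width: 0.0684
```

```bash
python3 w.py 4
```

```text
clock 4.85 pos [ 0.5742 -0.141   0.2551] psi 85.02 tz [-0.002  0.001 -1.   ] q [-0.37  0.39 -0.03  1.15 -0.   -0.28] F [-0.6 -0.  -0.9]
b [ 501  265   40   43 1125] [ 0.5878 -0.0319  0.2224] [ 0.58   -0.0354  0.2113] [ 0.5962 -0.0265  0.2303]
   top 369 [ 0.5884 -0.0294  0.229 ]
b [435 266  16  43 535] [ 0.5835 -0.0751  0.2253] [ 0.5765 -0.0783  0.2124] [ 0.5927 -0.0705  0.2307]
   top 343 [ 0.5845 -0.0758  0.2293]
o [269 258  23  43 715] [ 0.5719 -0.162   0.2243] [ 0.5646 -0.1672  0.212 ] [ 0.5805 -0.1576  0.2307]
   top 353 [ 0.5726 -0.1642  0.2292]
o [348 258  23  42 721] [ 0.5752 -0.12    0.2242] [ 0.5679 -0.1245  0.2119] [ 0.5841 -0.1149  0.2306]
   top 353 [ 0.5762 -0.1178  0.2292]
o [ 611  292   29  158 2235] [0.6839 0.0653 0.1977] [0.6283 0.0642 0.1904] [0.7214 0.0664 0.2088]
```

View pics/w4.png

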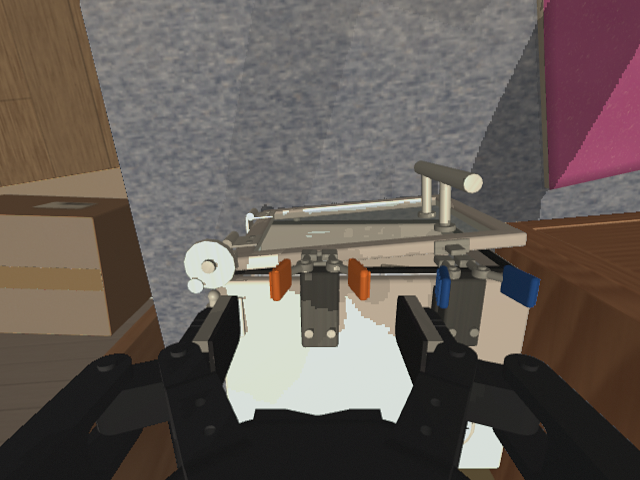

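Door stands ajar, orange pads at px (281,279),(359,279) centred between the fingers; centre (0.5744, -0.141) equals the TCP. Squeeze orange.

Emit:
{"method": "send_rows", "body": {
  "commands": [
    {"linear": [0,0,1.7],"angular": [0,0,0],"claw": -0.6},
    {"linear": [0,0,3.4],"angular": [0,0,0],"claw": -0.6},
    {"linear": [0,0,4.9],"angular": [0,0,0],"claw": -0.6},
    {"linear": [0,0,4.9],"angular": [0,0,0],"claw": -0.6},
    {"linear": [0,0,4.9],"angular": [0,0,0],"claw": 0},
    {"linear": [0,0,4.9],"angular": [0,0,0],"claw": 0.4},
    {"linear": [0,0,4.9],"angular": [0,0,0],"claw": 0.4},
    {"linear": [0,0,4.9],"angular": [0,0,0],"claw": 0.4},
    {"linear": [0,0,4.9],"angular": [0,0,0],"claw": 0.4},
    {"linear": [0,0,4.9],"angular": [0,0,0],"claw": 0.4}
  ]
}}

```text
clock: 5.9
position: [0.5768, -0.1402, 0.2111]
tool_rot: [0.736, 0.677, 0.002, 0.002]
force: [-1.5, 3.1, 12.2]
width: 0.0292
```

Emit:
{"method": "send_rows", "body": {
  "commands": [
    {"linear": [0,0,0],"angular": [0,0,0],"claw": 0.4},
    {"linear": [0,0,0],"angular": [0,0,0],"claw": -0.2},
    {"linear": [0,0,0],"angular": [0,0,0],"claw": -0.6},
    {"linear": [0,0,-0.5],"angular": [0,0,0],"claw": -0.6},
    {"linear": [0,0,-3],"angular": [0,0,0],"claw": -0.6},
    {"linear": [0,0,-6],"angular": [0,0,0],"claw": -0.6},
    {"linear": [0,0,-9],"angular": [0,0,0],"claw": -0.6},
    {"linear": [0,0,-9],"angular": [0,0,0],"claw": -0.6}
  ]
}}

```text
clock: 6.7
position: [0.5773, -0.1415, 0.3024]
tool_rot: [0.737, 0.676, 0.002, 0.004]
force: [0.3, -0.6, 0.3]
width: 0.0685
```

```bash
python3 w.py 5
python3 - <<'E'
from h import *
z=np.load("w5.npz");P=z["P"];d=z["d"]
m=(P[...,2]>.186)&(P[...,2]<.197)&(P[...,0]<.57)&(P[...,0]>.40)&(P[...,1]>-.2)&(P[...,1]<.06)&(d>0)
k,l,st,ce=cv2.connectedComponentsWithStats(m.astype(np.uint8))
for i in range(1,k):
    if st[i,4]>15: q=P[l==i];print(st[i],ce[i].round(0),q.mean(0).round(4),np.ptp(q,0).round(4))
yaw=-.075;Rz=lambda a:Ro.from_euler('z',a).as_matrix()[:2,:2]
E
```

```text
clock 6.7 pos [ 0.5773 -0.1415  0.3024] psi 85.12 tz [ 0.008 -0.003 -1.   ] q [-0.36  0.37  0.05  1.25 -0.   -0.28] F [ 0.3 -0.6  0.3]
b [415 237  11  33 299] [ 0.5836 -0.0751  0.2264] [ 0.5764 -0.0783  0.2126] [ 0.5928 -0.0705  0.2308]
   top 221 [ 0.5846 -0.0757  0.2293]
b [469 236  29  33 655] [ 0.5879 -0.0318  0.2226] [ 0.5801 -0.0354  0.2117] [ 0.5961 -0.0268  0.2305]
   top 227 [ 0.5883 -0.0294  0.2292]
o [279 230  18  33 442] [ 0.572  -0.1622  0.2247] [ 0.5646 -0.1672  0.2124] [ 0.5807 -0.1577  0.2307]
   top 232 [ 0.5726 -0.1643  0.2293]
o [343 230  18  33 463] [ 0.5757 -0.12    0.2242] [ 0.5679 -0.1246  0.2117] [ 0.5844 -0.1148  0.2306]
   top 234 [ 0.5765 -0.1178  0.2292]
o [ 568  259   72  173 9008] [0.6658 0.0663 0.2182] [0.6154 0.0643 0.1919] [0.7245 0.0796 0.2431]
   top 3070 [0.672  0.0654 0.2355]
[423 116  18  17 258] [432. 124.] [ 0.5031 -0.0576  0.1909] [0.0109 0.0113 0.0068]
[240 221  10  13  80] [244. 228.] [ 0.5659 -0.1977  0.1901] [0.0093 0.0047 0.0063]
```

View pics/w5.png

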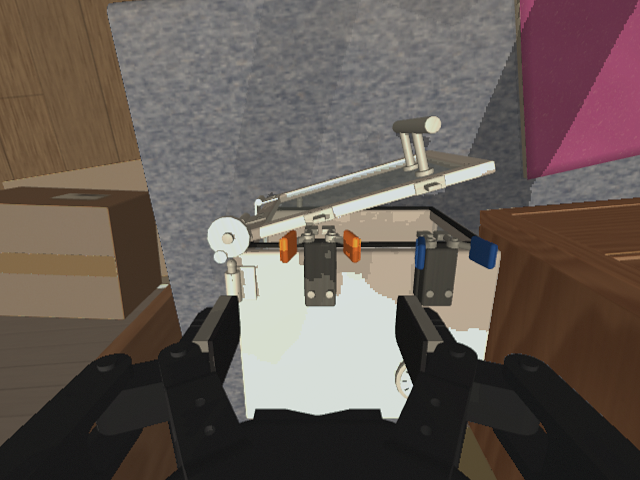

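Door sprung free; bar top at px (432,124) → (0.503, -0.058, 0.191), height as expected. Fit the hinge from the bar positions seen at each stage.

```bash
cat > plan.py <<'E'
from h import *
yaw=-.075;Rz=lambda a:Ro.from_euler('z',a).as_matrix()[:2,:2];b=np.array([-.037,.165])
Hs=[]
for i in (1,2,3,4,5):
    z=np.load(f"w{i}.npz");P=z["P"];d=z["d"]
    m=(P[...,2]>.188)&(P[...,2]<.197)&(P[...,0]<.565)&(P[...,0]>.40)&(P[...,1]>-.15)&(P[...,1]<.0)&(d>0)
    k,l,st,ce=cv2.connectedComponentsWithStats(m.astype(np.uint8))
    j=1+st[1:,4].argmax();q=P[l==j].mean(0)[:2];Hs.append(q);print(i,q.round(4),st[j,4])
H=np.mean([Hs[0]-Rz(yaw)@b,Hs[1]-Rz(yaw)@b,Hs[3]-Rz(yaw+.08)@b,Hs[2]-Rz(yaw+.08)@b],0)
for q in Hs: v=q-H;print("r",np.hypot(*v).round(4),"theta",(np.arctan2(v[1],v[0])-np.arctan2(b[1],b[0])-yaw).round(3))
print("H",H.round(4))
np.save("H.npy",H)
E
python3 plan.py
python3 - <<'E'
from h import *
H=np.load("H.npy");s=monitor.read_state();p=s["position"][:2];psi=np.radians(85)
T=np.array([[np.cos(psi),np.sin(psi)],[np.sin(psi),-np.cos(psi)]])
g=np.array([.5031,-.0576]);print("to bar, tool cm",(T@(g-np.array([.5746,-.1410])))*100, "meas", T@(g-p)*100)
E
```

```text
1 [ 0.5467 -0.0442] 147
2 [ 0.5468 -0.0439] 306
3 [ 0.5341 -0.0463] 513
4 [ 0.5339 -0.0471] 334
5 [ 0.503  -0.0574] 247
r 0.1691 theta 0.002
r 0.1693 theta 0.001
r 0.1694 theta 0.077
r 0.1686 theta 0.08
r 0.1686 theta 0.273
H [ 0.5716 -0.2114]
to bar, tool cm [ 7.68510022 -7.84967099] meas [ 7.69033682 -8.04410303]
```

Emit:
{"method": "send_rows", "body": {
  "commands": [
    {"linear": [2.5,-2.6,0],"angular": [0,0,-5],"claw": -0.4},
    {"linear": [5,-5.2,0],"angular": [0,0,-11],"claw": -0.4},
    {"linear": [7.7,-7.9,1],"angular": [0,0,-16],"claw": -0.4},
    {"linear": [7.7,-7.9,3],"angular": [0,0,-16],"claw": -0.4},
    {"linear": [7.7,-7.9,6],"angular": [0,0,-16],"claw": -0.4},
    {"linear": [7.7,-7.9,8],"angular": [0,0,-16],"claw": -0.4},
    {"linear": [7.7,-7.9,8],"angular": [0,0,-16],"claw": -0.4}
  ]
}}

```text
clock: 7.45
position: [0.5002, -0.0564, 0.2139]
tool_rot: [0.635, 0.772, -0.002, -0.003]
force: [-0.4, 0.7, 0.1]
width: 0.0597
```

```bash
python3 w.py 6 | head -1; sed -i 's/(1,2,3,4,5)/(6,)/;s/^H=.*/H=np.load("H.npy")/' plan.py; python3 plan.py
```

```text
clock 7.45 pos [ 0.5002 -0.0564  0.2139] psi 101.13 tz [-0.007  0.002 -1.   ] q [-0.26  0.26 -0.33  0.99 -0.   -0.45] F [-0.4  0.7  0.1]
6 [ 0.5023 -0.0569] 389
r 0.1694 theta 0.275
H [ 0.5716 -0.2114]
```

View pics/w6.png

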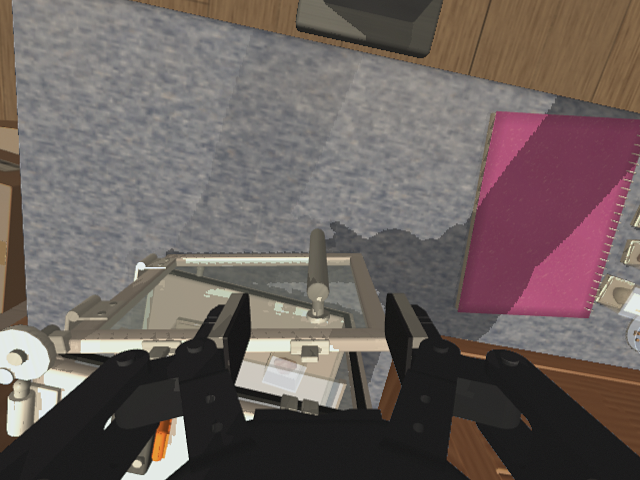

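Bar at px (317,270) lies midway between the fingers. Descend and grip.

Emit:
{"method": "send_rows", "body": {
  "commands": [
    {"linear": [0,0,2],"angular": [0,0,0],"claw": -0.4},
    {"linear": [0,0,4],"angular": [0,0,0],"claw": -0.4},
    {"linear": [0,0,5.1],"angular": [0,0,0],"claw": -0.4},
    {"linear": [0,0,5.1],"angular": [0,0,0],"claw": 0.2},
    {"linear": [0,0,5.1],"angular": [0,0,0],"claw": 1},
    {"linear": [0,0,5.1],"angular": [0,0,0],"claw": 1},
    {"linear": [0,0,5.1],"angular": [0,0,0],"claw": 1},
    {"linear": [0,0,5.1],"angular": [0,0,0],"claw": 1},
    {"linear": [0,0,5.1],"angular": [0,0,0],"claw": 1}
  ],
  "newtons": 80
}}

```text
clock: 8.4
position: [0.5033, -0.0557, 0.1676]
tool_rot: [0.635, 0.773, 0.002, -0.0]
force: [-1.6, 5.4, 5.6]
width: 0.0094
```

```bash
cat > arc.py <<'E'
from h import *
import sys
# waypoints from commanded pose at door angle th0 -> tool-frame cm; tool turns with the door
th0=float(sys.argv[1]);yaw=-.075;H=np.load("H.npy");b=np.array([-.037,.165]);Rz=lambda a:Ro.from_euler('z',a).as_matrix()[:2,:2]
psi=np.radians(float(sys.argv[2]));T=np.array([[np.cos(psi),np.sin(psi)],[np.sin(psi),-np.cos(psi)]])
step=float(sys.argv[3])
for i in range(1,11):
    th=th0+step*i;print(round(th,3),(T@((Rz(yaw+th)-Rz(yaw+th0))@b)*100).round(2),"ang",-np.degrees(th-th0).round(1),(H+Rz(yaw+th)@b).round(3))
s=monitor.read_state();v=s["position"][:2]-H;r=Ro.from_quat(s["tool_rot"]).as_matrix()
print("now r",np.hypot(*v).round(4),"th",(np.arctan2(v[1],v[0])-np.arctan2(.165,-.037)-yaw).round(3),"z",s["position"][2].round(4),"psi",np.degrees(np.arctan2(r[1,0],r[0,0])).round(1),"F",s["force"].round(1),"w",s["width"].round(4))
E
python3 arc.py 0.27 101 .07
```

```text
0.34 [-0.3  -1.14] ang -4.0 [ 0.493 -0.062]
0.41 [-0.68 -2.26] ang -8.0 [ 0.482 -0.068]
0.48 [-1.14 -3.35] ang -12.0 [ 0.473 -0.074]
0.55 [-1.68 -4.41] ang -16.0 [ 0.463 -0.082]
0.62 [-2.29 -5.43] ang -20.1 [ 0.454 -0.09 ]
0.69 [-2.96 -6.4 ] ang -24.1 [ 0.446 -0.098]
0.76 [-3.7  -7.32] ang -28.1 [ 0.439 -0.107]
0.83 [-4.51 -8.19] ang -32.1 [ 0.432 -0.117]
0.9 [-5.37 -8.99] ang -36.1 [ 0.425 -0.127]
0.97 [-6.29 -9.74] ang -40.1 [ 0.42  -0.137]Traceback (most recent call last):
  File "arc.py", line 10, in <module>
    print("now r",np.hypot(*v).round(4),"th",(np.arctan2(v[1],v[0])-np.arctan2(.165,-.037)-yaw).round(3),"z",s["position"][2].round(4),"psi",np.degrees(np.arctan2(r[1,0],r[0,0])).round(1),"F",s["force"].round(1),"w",s["width"].round(4))
                                                                                                                                                                                                                        ^^^^^^^^^^^^^^^^
AttributeError: 'float' object has no attribute 'round'
```

Emit:
{"method": "send_rows", "body": {
  "commands": [
    {"linear": [-0.3,-1.1,0],"angular": [0,0,-4],"claw": 1},
    {"linear": [-0.7,-2.3,0],"angular": [0,0,-8],"claw": 1},
    {"linear": [-1.1,-3.35,0],"angular": [0,0,-12],"claw": 1},
    {"linear": [-1.7,-4.4,0],"angular": [0,0,-16],"claw": 1},
    {"linear": [-2.3,-5.4,0],"angular": [0,0,-20],"claw": 1},
    {"linear": [-3.0,-6.4,0],"angular": [0,0,-24],"claw": 1},
    {"linear": [-3.7,-7.3,0],"angular": [0,0,-28],"claw": 1},
    {"linear": [-4.5,-8.2,0],"angular": [0,0,-32],"claw": 1},
    {"linear": [-5.4,-9.0,0],"angular": [0,0,-36],"claw": 1},
    {"linear": [-6.3,-9.7,0],"angular": [0,0,-40],"claw": 1}
  ]
}}

```text
clock: 9.4
position: [0.4197, -0.1375, 0.1675]
tool_rot: [0.331, 0.944, 0.0, 0.0]
force: [-1.5, 3.0, 7.0]
width: 0.0091
```

```bash
sed -i 's/s\["width"\].round(4)/s["width"]/' arc.py; python3 arc.py 0.97 141 .07
```

```text
1.04 [-0.3  -1.14] ang -4.0 [ 0.415 -0.148]
1.11 [-0.69 -2.26] ang -8.0 [ 0.411 -0.159]
1.18 [-1.15 -3.35] ang -12.0 [ 0.408 -0.17 ]
1.25 [-1.69 -4.41] ang -16.0 [ 0.405 -0.182]
1.32 [-2.3  -5.42] ang -20.1 [ 0.403 -0.194]
1.39 [-2.97 -6.39] ang -24.1 [ 0.403 -0.205]
1.46 [-3.72 -7.31] ang -28.1 [ 0.403 -0.217]
1.53 [-4.53 -8.18] ang -32.1 [ 0.403 -0.229]
1.6 [-5.39 -8.98] ang -36.1 [ 0.405 -0.241]
1.67 [-6.31 -9.73] ang -40.1 [ 0.408 -0.252]
now r 0.1689 th 0.972 z 0.1675 psi 141.3 F [-1.5  3.   7. ] w 0.009115085671168302
```

Emit:
{"method": "send_rows", "body": {
  "commands": [
    {"linear": [-0.3,-1.1,0],"angular": [0,0,-4],"claw": 1},
    {"linear": [-0.7,-2.3,0],"angular": [0,0,-8],"claw": 1},
    {"linear": [-1.1,-3.35,0],"angular": [0,0,-12],"claw": 1},
    {"linear": [-1.7,-4.4,0],"angular": [0,0,-16],"claw": 1},
    {"linear": [-2.3,-5.4,0],"angular": [0,0,-20],"claw": 1},
    {"linear": [-3.0,-6.4,0],"angular": [0,0,-24],"claw": 1},
    {"linear": [-3.7,-7.3,0],"angular": [0,0,-28],"claw": 1},
    {"linear": [-4.5,-8.2,0],"angular": [0,0,-32],"claw": 1},
    {"linear": [-5.4,-9.0,0],"angular": [0,0,-36],"claw": 1},
    {"linear": [-6.3,-9.7,0],"angular": [0,0,-40],"claw": 1}
  ]
}}

```text
clock: 10.4
position: [0.4089, -0.2526, 0.1676]
tool_rot: [-0.012, 1.0, 0.0, 0.001]
force: [0.4, 4.6, 5.4]
width: 0.0095
```

Emit:
{"method": "send_rows", "body": {
  "commands": [
    {"linear": [0,0,0],"angular": [0,0,0],"claw": 1},
    {"linear": [0,0,0],"angular": [0,0,0],"claw": 1},
    {"linear": [0,0,0],"angular": [0,0,0],"claw": 1},
    {"linear": [0,0,0],"angular": [0,0,0],"claw": 1},
    {"linear": [0,0,0],"angular": [0,0,0],"claw": 1},
    {"linear": [0,0,0],"angular": [0,0,0],"claw": 1}
  ]
}}

```text
clock: 11.0
position: [0.4089, -0.2523, 0.1676]
tool_rot: [-0.009, 1.0, -0.0, 0.001]
force: [0.1, 3.6, 6.5]
width: 0.0093
```

```bash
python3 arc.py 1.67 181 .07|tail -1; python3 w.py 7|head -1
python3 - <<'E'
from h import *
im,d,P=cloud("scene");cv2.imwrite("pics/scene1.png",im[:,:,::-1])
t,dt,Pt=cloud("top")
a=cv2.resize(im[150:390,240:440,::-1],(400,480));b=cv2.resize(t[160:340,220:470,::-1],(400,288))
w=np.zeros((480,800,3),np.uint8);w[:,:400]=a;w[:288,400:]=b;cv2.imwrite("pics/c2.png",w)
o=np.load("top0.npz")["im"]
df=(np.abs(o.astype(int)-t).max(2)>40)
v,u=np.where(df&(np.mgrid[:480,:640][1]<330)&(np.mgrid[:480,:640][0]<330));print("changed px over bystanders",len(u),(u.min(),u.max(),v.min(),v.max()) if len(u) else "")
E
```

```text
now r 0.1678 th -4.612 z 0.1676 psi -178.9 F [0.1 3.6 6.5] w 0.009269810252162562
clock 11.0 pos [ 0.4089 -0.2523  0.1676] psi -178.92 tz [ 0.002 -0.    -1.   ] q [-0.71  0.25 -0.47  0.85  0.   -2.3 ] F [0.1 3.6 6.5]
changed px over bystanders 322 (np.int64(251), np.int64(329), np.int64(307), np.int64(324))
```

View pics/w7.png

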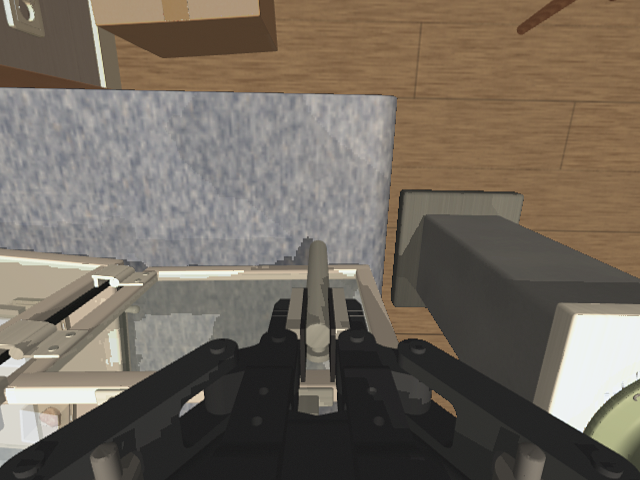

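View pics/c2.png

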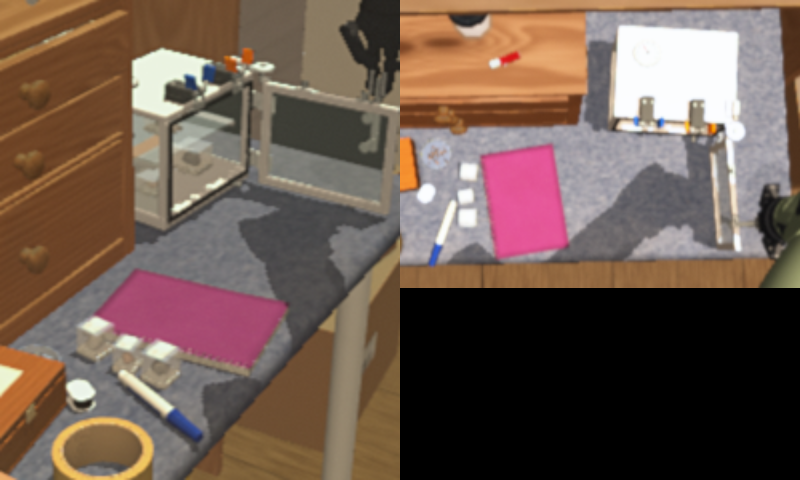

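The wrist view shows the bar at px (317,300), held between the shut fingers. The scene and top views show the door square to the front or a little wider, with the bystanders where they were. The door angle is 1.67 rad (-4.612 + 2π) and steady, so I'm handing in.

```bash
python3 -c "
from plant import *
from plant import job_done
print(job_done())"
```

```text
the job is handed in; nothing more can be done
None
```

The cabinet is open and the arm is still holding the door wide, at about 1.67 rad (96°, just past square). I squeezed the blue catch first and the door popped ajar to about 0.08. Then I squeezed the orange catch and it sprang free to about 0.27. I gripped the bar handle at 80 N, swung the door past the stay's click and handed in at about 11 s of the 61 s allowed.

**Last checks:**
- **Hold:** the measured pose was steady over 0.6 s. The handle was 168 mm from the hinge, against 169 mm given, and the outside force was about 7 N.
- **Grip width:** the opening read 9.3 mm on the 12 mm bar. The wrist picture shows the bar squarely between the fingers, so I put this down to pad give.
- **Forces:** the highest I read was about 14 N, while squeezing the catches.
- **Bystanders:** all looked unmoved. The before/after comparison showed 322 changed pixels near the front edge of the worktop. I took these for the arm's shadow but did not confirm it.

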